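# Find the high side of a work stage with a dial probe and bring it level

## Robot

A 6-joint arm with a two-finger parallel gripper is mounted at the origin on a cart in front of the work surface, level with it; the furniture and walls round the work are solid. World frame = base frame: x ahead of the robot, y to its left, z up, the work surface at z = 0. Lengths are in mm, angles in rad, forces in N, time in s.
With the tool pointing down it reaches from about 300 to 775 mm from the base axis. Payload 14.6 kg.
Tool frame: the origin (TCP) lies at the very end of the fingers, on their centre line; the grasp point (between the pads) lies 19 mm behind it; z points along the fingers, y is the line along which they close (so a half turn about z gives the same grasp; the last joint's range is limited). The gripper opens to 94 mm and grips with 3 to 60 N. Pads are 16 mm wide; open, the fingers measure 119 mm over their backs; the gripper's body (75 mm by 177 mm) begins 78 mm behind the grasp point.
Start: joints at [-1.349, 0.3, 1.521, -0, 1.321, -0.067], TCP at [156.634, -527.214, 205.446] pointing down, gripper open.
Joint ranges: [-3.03, 3.03], [-0.79, 2.21], [0.23, 2.52], [-1.04, 4.18], [0, 3.07], [-2.55, 2.55]. Speed limits (rad/s): [2.22, 2.22, 2.57, 3.14, 3.14, 3.14].

## Interface

Orientations are given as [roll, pitch, yaw] about the fixed x, y, z axes, in that order (R = Rz(yaw) Ry(pitch) Rx(roll)).
In Python, from cell import manip gives the robot as it stands.
- The arm moves only by the tool servo_tool, never from a script. Its argument "motion" is a list that holds one entry, the list of rows, each a list of 7 numbers: the shift along the world's x, y, z as a fraction of full scale, then the turn, a rotation vector about the world's x, y, z as a fraction of full scale, then the closure, from 0 (fully open) to 1 (shut). In form: [[[x, y, z, rx, ry, rz, gripper], ...]]. A call has 1 to 10 rows; each row is the pose to reach, as a shift and turn from the pose commanded when the call began, turning the shorter way round; what a row does not reach only later rows make up. Full scale, the value 1, is 0.5 m for a shift and pi rad for a turn. A row lasts 1/10 s, in which the tool goes at most 50 mm and 8.59 degrees, less where a joint would pass 70% of its speed; a pose out of reach is approached as far as the arm can. A call with a number of a shift or a turn outside -1 to 1 is refused whole. A call with a gripper value outside its range is refused whole. The fingers move at their own pace and stop on an object; "newtons" is the grip in N (left out, the last holds). Time passes only in rows, so rows that repeat a pose let the fingers close. It gives the time, the measured TCP pose, the force, the opening and the grip force at its end, in the units of the state.
- manip.read_state(): the state, without advancing time (a new reading comes with each control period).
- manip.camera(name): name is "scene" or "top"; returns a dict with "frame" (480x640x3 uint8, red, green, blue), "range_z" (480x640 float32, mm along the optical axis (not along the pixel's ray), 0 where there is no reading), "vfov" (degrees; the focal length in pixels is half the picture's height over the tangent of half this angle, whatever the lens; pixels are square), "cx", "cy" (the principal point, pixels), "cam_to_world" (4x4, takes a point from camera to world coordinates). Camera axes: x right, y down, z forward; pixel columns grow to the right and rows downward; lengths in mm; the calibration is good to about 2 mm. A picture is of the moment at which its call begins.
- manip.sign_off(): hands the job in; it is judged then, once.
The state is a dict: "clock": time; "joints": joint angles; "qd": joint speeds; "effort": joint torques, N m; "eef_pos": TCP position; "eef_rot": TCP orientation; "wrist_force": force on the tool from outside, world axes, zero at the start; "moment": the same for the moment, N m; "finger_gap": finger opening in mm; "finger_force": force on a finger pad.
Only numpy, scipy, OpenCV 4.12 (cv2) and the standard library are available. Lean on these libraries where they do the work, as an engineer would, in place of code of your own. Each camera call takes 0.05 s, during which the arm holds its last target. There are 200 camera calls.

## Task

The plate of the work stage has been knocked out of level on its ball joint. Take the dial probe from its fork rest and touch its tip lightly, never to the end of its stroke, on the four corner pads in turn, clockwise seen from above from the red one, to find which side stands high. Hang the probe back upright in the fork and let go, then push the high side down until the plate is level, leaving the other things on the bench where they lie.

Things in the scene. Friction and masses are not known exactly. Their poses are not given: they have to be found in the camera images.
- stage_plate: Aluminium plate 150 x 150 x 9 mm, grid of small holes, four round corner pads, on a friction ball joint over a dark base bolted to the bench. Origin: centre of the ball, 60 mm above the bench; the plate tilts about it, starting 3 to 7 degrees off level (at most 11 about x or y), and does not turn about z. z is its upward normal, x and y run along its edges; its top lies 30 mm from the origin along z.
- pad_1 (a point): centre of the red 26 mm round pad, flush in the plate's top near a corner, 58 mm from the plate's centre along each edge (at x -58, y +58 in the plate's frame)
- pad_2 (a point): centre of a black 26 mm round pad, flush in the plate's top; the next one clockwise seen from above after pad_1 (the red one), at x +58, y +58 in the plate's frame
- pad_3 (a point): centre of a black 26 mm round pad, flush in the plate's top; the next one clockwise seen from above after pad_2, diagonally opposite the red one, at x +58, y -58 in the plate's frame
- pad_4 (a point): centre of a black 26 mm round pad, flush in the plate's top; the next one clockwise seen from above after pad_3, at x -58, y -58 in the plate's frame
- plate_centre (a point): Centre of the plate's top; when level the whole top is 90 mm above the bench. The joint stays where left, no spring-back: about plate x and about plate y it resists with 0.5 N m of friction plus 0.8 N m s/rad of drag. A light touch does not shift it; a slow push of 8 to 15 N, 60 mm from the centre, tips it, at the middle of an edge about one axis only.
- probe: Dial probe, 0.18 to 0.29 kg, upright, tip down: blue ribbed grip 24 x 24 x 51 mm, under it a dark shoulder plate 46 x 46 x 5 mm, a round dial (52 mm across, 20 thick, facing the probe's -x; red hand, one turn for 12 mm of stroke), a 10 mm stem, a thin plunger. Origin: centre of the shoulder's underside, z up; grip 5 to 56 mm above it, dial's lower edge 57 mm and stem's end 73 mm below it.
- probe_tip (a point): the lowest point of the plunger's ball tip (6 mm across); 95 mm below the probe's origin when the plunger is out, less when it is pressed in
- probe_plunger (a joint): how far the plunger is pressed in, m: 0 out, 0.012 fully in (the end of its stroke, to be avoided). A spring resists with 1.8 N at first touch and 5.4 N fully in.
- probe_rest: Fixed rest: grey foot 90 x 125 x 10 mm, post at its -y end (52 mm from the origin), at the post's top two level round prongs 8 mm thick along +y, axes at x +-18 mm, so a 28 mm gap, ends 37 mm from the origin turned up 6 mm. Origin: on the bench under the seat, z up. The dial lies in the gap with 4 mm of play on each side and about 10 mm along the prongs.
- rest_seat (a point): the seat, between the prongs' tops, 125 mm above the bench: the hung probe's origin lies here (within 10 mm along the prongs), its shoulder on both prongs, its axes as the rest's, dial facing the rest's -x. It is lifted straight up out of the fork and lowered straight down into it.
- hammer: bystander: hammer with a wooden handle, 107 x 272 x 27 mm, lying; origin under its middle
- block: bystander: dark hardwood offcut, 125 x 45 x 38 mm; origin under its middle
- roll: bystander: roll of brown tape, 108 x 108 x 25 mm, lying flat; origin under its middle
- chuck_key: bystander: steel chuck key, 60 x 82 x 16 mm, lying; origin under its middle
Not all that is in view belongs to the job. Leave any green look-alike of the probe alone.

How it is judged (in metres and radians):
On the way, in this order (a step that is already met when the one before it is completed fails the run):
1. the probe tip touches pad 1 (the red one), the plate still tilted as found (horizontal distance between probe_tip and pad_1 below 0.015 m and contact force between probe and stage_plate above 0.4 N and angle between stage_plate's own z axis and vertical above 0.04 rad), for 0.1 s.
2. the probe tip touches pad 2 (the next clockwise), the plate still tilted as found (horizontal distance between probe_tip and pad_2 below 0.015 m and contact force between probe and stage_plate above 0.4 N and angle between stage_plate's own z axis and vertical above 0.04 rad), for 0.1 s.
3. the probe tip touches pad 3 (the one opposite the red pad), the plate still tilted as found (horizontal distance between probe_tip and pad_3 below 0.015 m and contact force between probe and stage_plate above 0.4 N and angle between stage_plate's own z axis and vertical above 0.04 rad), for 0.1 s.
4. the probe tip touches pad 4 (the last), the plate still tilted as found (horizontal distance between probe_tip and pad_4 below 0.015 m and contact force between probe and stage_plate above 0.4 N and angle between stage_plate's own z axis and vertical above 0.04 rad), for 0.1 s.
5. the probe hangs upright in its fork again and is let go, the plate still tilted as found (x of probe in the frame of probe_rest between -0.012 and 0.012 m and y of probe in the frame of probe_rest between -0.02 and 0.02 m and z of probe in the frame of probe_rest between 0.12 and 0.13 m and angle between probe's own z axis and vertical below 0.12 rad and contact force between the fingers and probe below 0.1 N and angle between stage_plate's own z axis and vertical above 0.04 rad and linear speed of probe below 0.03 m/s), for 0.2 s.
At the end, for the whole second after the job is handed in: The plate is level within 0.022 rad (1.3 degrees, 2.5 mm between neighbouring pads), and the probe hangs at rest and upright in its fork, shoulder on the prongs (within 12 mm across, 20 mm along the prongs and 5 mm in height of its seat), let go (angle between stage_plate's own z axis and vertical below 0.022 rad and x of probe in the frame of probe_rest between -0.012 and 0.012 m and y of probe in the frame of probe_rest between -0.02 and 0.02 m and z of probe in the frame of probe_rest between 0.12 and 0.13 m and angle between probe's own z axis and vertical below 0.12 rad and contact force between the fingers and probe below 0.1 N and linear speed of probe below 0.02 m/s); the robot touches nothing.
It fails at once if the plunger is driven to the end of its stroke (beyond 11.5 mm) (value of joint probe_plunger above 0.0115 m).
It fails at once if a bystander is shifted by more than 30 mm (distance of any of hammer, block, roll, chuck_key from where it was at the start of the episode above 0.03 m).
It also fails if it takes over 67 s, if anything falls off the work surface, if the arm or the gripper's body presses on something with over 40 N, if the wrist force passes 120 N, or if a joint passes its speed limit or range.

## Working session

There is one attempt and no reset: what is moved stays moved. The work goes in short steps, Python scripts to look and compute and a tool call to move; the robot and the scene stay as the last step left them, time stands still between calls to the robot, and variables do not carry over. Pictures are saved under pics/ and viewed, at most 10 in all, crops included, and the job is handed in when it is done.

Besides the shell and the picture viewer there is one more tool, called as a command line: name --argument value ..., lists and objects as JSON in quotes. servo_tool: Moves the arm, as the interface text tells. Its arguments: {"type":"object","properties":{"motion":{"type":"array"},"newtons":{"type":"number"}},"required":["motion"]}

```bash
mkdir -p pics
cat > h.py <<'E'
import numpy as np, cv2
from cell import manip
def cam(n):
    c=manip.camera(n); f=240/np.tan(np.radians(c['vfov'])/2); T=np.array(c['cam_to_world'])
    v,u=np.mgrid[:480,:640]; z=c['range_z']
    P=np.stack([(u-c['cx'])/f*z,(v-c['cy'])/f*z,z,np.ones_like(z)],-1)@T.T
    P=P[...,:3]; P[z==0]=np.nan
    return c['frame'],P,T,f
def save(fr,name): cv2.imwrite('pics/'+name,cv2.cvtColor(fr,cv2.COLOR_RGB2BGR))
E
python3 - <<'E'
from h import *
for n in('scene','top'):
    fr,P,T,f=cam(n); save(fr,n+'0.png'); np.savez(n+'0.npz',fr=fr,P=P,T=T,f=f); print(n,T.round(2).tolist(),f)
s=manip.read_state(); print(s)
E
```

```text
scene [[0.98, -0.14, 0.16, 379.64], [-0.21, -0.7, 0.69, -833.27], [0.01, -0.7, -0.71, 996.57], [0.0, 0.0, 0.0, 1.0]] 537.0208769744208
top [[0.01, -1.0, 0.07, 509.16], [-1.0, -0.02, -0.01, 15.12], [0.01, -0.07, -1.0, 1232.53], [0.0, 0.0, 0.0, 1.0]] 466.9133817243928
{'clock': 0.1, 'joints': array([-1.34860682e+00,  3.00390372e-01,  1.52151226e+00,  1.33537320e-05,
        1.32074823e+00, -6.65877023e-02]), 'qd': array([-0.00013668, -0.00233862, -0.00212762,  0.00204944, -0.00076009,
       -0.00045721]), 'effort': array([ 3.32230527e-03, -5.32639790e+01, -3.53281832e+01,  7.09921564e-02,
        2.34986236e-02, -7.03351498e-05]), 'eef_pos': array([ 156.58192095, -526.98375606,  204.95973711]), 'eef_rot': array([-3.14053764e+00, -8.33183535e-05,  2.88773851e-01]), 'wrist_force': array([ 0.65338497, -0.39371451, -0.06931704]), 'moment': array([-0.0901162 ,  0.02966404,  0.02315903]), 'finger_force': 0.0, 'finger_gap': 93.49445927730471}
```

View pics/scene0.png

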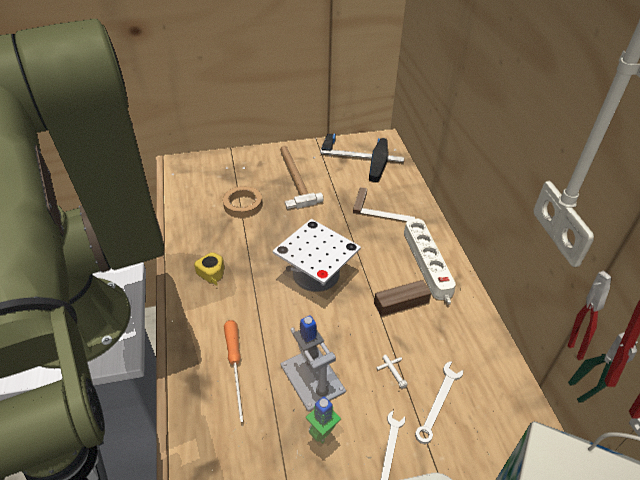

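View pics/top0.png

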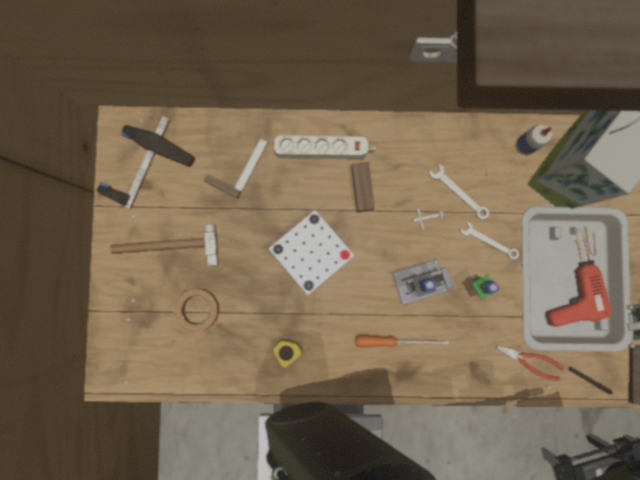

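Run:
```python
from h import *
for n in('scene','top'):
    d=np.load(n+'0.npz'); fr,P=d['fr'],d['P']; hsv=cv2.cvtColor(fr,cv2.COLOR_RGB2HSV)
    z=P[...,2]; H,S,V=[hsv[...,i] for i in range(3)]
    # plate
    roi=np.zeros(z.shape,bool)
    if n=='scene': roi[215:290,268:365]=1
    else: roi[205:300,262:360]=1
    m=roi&(z>70)&(z<115)
    q=P[m]; c=np.median(q,0)
    A=np.c_[q[:,:2]-c[:2],np.ones(len(q))]
    for _ in range(3):
        k=np.linalg.lstsq(A,q[:,2],rcond=None)[0]; r=abs(A@k-q[:,2])<6; A,q=A[r],q[r]
    nn=np.array([-k[0],-k[1],1]);nn/=np.linalg.norm(nn)
    print(n,'plate c',q.mean(0).round(1),'n',nn.round(4),'tilt',np.degrees(np.arccos(nn[2])).round(2),len(q))
    rect=cv2.minAreaRect(q[:,:2].astype(np.float32)); print(' rect',rect)
    red=roi&((H<8)|(H>172))&(S>150)&(V>100); print(' red',np.nanmedian(P[red],0).round(1),red.sum())
    blk=(roi&(V<70)&(z>70)).astype(np.uint8); k,l,st,ce=cv2.connectedComponentsWithStats(blk)
    for i in range(1,k):
        if st[i,4]>30: print(' blk',ce[i].round(0),np.nanmedian(P[l==i],0).round(1),st[i,4])
    roi[:]=0
    if n=='scene': roi[300:412,275:350]=1
    else: roi[255:310,385:456]=1
    blue=roi&(H>100)&(H<130)&(S>110)&(z>110)
    b=P[blue]; t=b[:,2]; print(' blue z',np.nanpercentile(t,[5,50,90,99]).round(0),'top c',np.median(b[t>np.nanpercentile(t,95)-6],0).round(1), cv2.minAreaRect(b[t>172][:,:2].astype(np.float32)) if (t>172).sum()>5 else '')
    f=roi&(z>5)&(z<16)&(S<70); q=P[f]; print(' foot',cv2.minAreaRect(q[:,:2].astype(np.float32)),len(q))
    cor=cv2.boxPoints(cv2.minAreaRect(q[:,:2].astype(np.float32))); print(cor.round(0).tolist())
    for a,bb in((20,60),(60,100),(100,118),(118,135)):
        g=roi&(z>a)&(z<bb); q=P[g]
        if len(q)>3: print(' z',a,bb,q.mean(0).round(0),cv2.minAreaRect(q[:,:2].astype(np.float32)),len(q))
    if n=='scene': im=cv2.resize(fr[300:440,250:390],None,fx=4,fy=4,interpolation=cv2.INTER_CUBIC)
    else: im2=cv2.resize(fr[250:310,385:465],None,fx=5,fy=5,interpolation=cv2.INTER_CUBIC)
o=np.zeros((560,800,3),np.uint8)
o[:560,:560]=im; o[:240,560:800]=im2[:240,:240] if 0 else cv2.resize(im2,(240,180))[[*range(180)]+[179]*60]
save(o,'crop0.png')
```

```text
scene plate c [567.7  23.9  90.1] n [ 0.0712 -0.0038  0.9975] tilt 4.09 2973
 rect ((569.3043823242188, 29.430389404296875), (153.2763671875, 154.08282470703125), 40.76936340332031)
 red [564.  -50.   90.4] 62
 blk [312. 224.] [575.2 112.8  90.4] 37
 blk [351. 246.] [650.5  27.   84.5] 44
 blue z [142. 158. 181. 183.] top c [ 492.6 -245.4  179.9] ((494.0481872558594, -240.58021545410156), (22.23773956298828, 23.652786254882812), 14.8372802734375)
 foot ((499.3903503417969, -255.91769409179688), (90.30015563964844, 125.74513244628906), 17.600292205810547) 1612
[[437.0, -210.0], [475.0, -329.0], [561.0, -302.0], [523.0, -182.0]]
 z 20 60 [ 509. -293.   36.] ((508.3719787597656, -270.3586120605469), (23.846176147460938, 70.06715393066406), 8.775107383728027) 121
 z 60 100 [ 502. -278.   82.] ((497.13409423828125, -299.9510498046875), (154.11126708984375, 43.02931594848633), 88.98287200927734) 152
 z 100 118 [ 505. -276.  109.] ((516.510498046875, -316.05548095703125), (46.86225891113281, 130.66139221191406), 15.149721145629883) 119
 z 118 135 [ 500. -271.  128.] ((503.3446044921875, -30
[... 482 characters left out ...]
-254.25125122070312), (90.14079284667969, 126.73851776123047), 17.27532958984375) 1001
[[436.0, -207.0], [474.0, -328.0], [560.0, -301.0], [522.0, -180.0]]
 z 20 60 [ 508. -288.   36.] ((508.5030212402344, -292.37213134765625), (15.951955795288086, 21.76721954345703), 81.64618682861328) 27
 z 60 100 [ 503. -268.   82.] ((498.009033203125, -254.0575408935547), (17.805585861206055, 85.29292297363281), 16.814058303833008) 37
 z 100 118 [ 492. -238.  107.] ((496.1153564453125, -250.57513427734375), (28.37734031677246, 75.77972412109375), 17.39761734008789) 42
 z 118 135 [ 499. -256.  128.] ((498.0070495605469, -252.28578186035156), (49.371490478515625, 99.85069274902344), 16.635473251342773) 471
```

View pics/crop0.png

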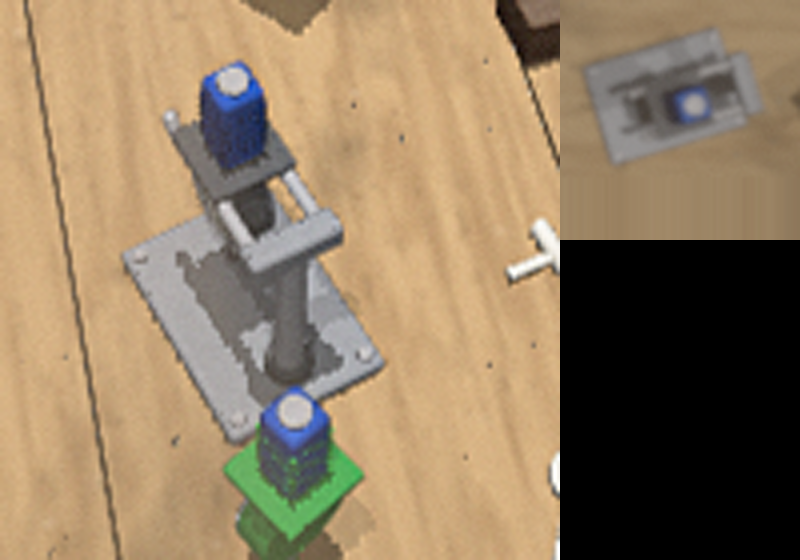

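The crop shows the rest's post on the far −y side, with the prongs open toward +y and the rest yawed about 17.4°. The probe grip is at about (494, −240), and the green look-alike stands behind the post. I'll move above the probe.

servo_tool --motion '[[[0.675,0.572,0.08,0,0,0.005,0.36],[0.675,0.572,0.08,0,0,0.005,0.36],[0.675,0.572,0.08,0,0,0.005,0.36],[0.675,0.572,0.08,0,0,0.005,0.36],[0.675,0.572,0.08,0,0,0.005,0.36],[0.675,0.572,0.08,0,0,0.005,0.36],[0.675,0.572,0.08,0,0,0.005,0.36],[0.675,0.572,0.08,0,0,0.005,0.36],[0.675,0.572,0.08,0,0,0.005,0.36],[0.675,0.572,0.08,0,0,0.005,0.36]]]' --newtons 20

```text
clock: 1.1
eef_pos: [496.9, -237.9, 245.3]
eef_rot: [-3.141, -0.0, 0.309]
wrist_force: [0.0, -0.6, -0.6]
finger_gap: 60.1
finger_force: 0.0
```

Run:
```python
from h import *
fr,P,T,f=cam('scene'); s=manip.read_state(); print(s['eef_pos'],s['eef_rot'],s['joints'])
save(cv2.resize(fr[220:420,220:420],None,fx=3,fy=3,interpolation=cv2.INTER_CUBIC),'c1.png')
```

```text
[ 495.33196088 -239.52279605  244.98207323] [-3.14100505e+00  4.34950512e-04  3.07959695e-01] [-5.17018394e-01  2.73370550e-01  1.46284791e+00  8.03338449e-05
  1.40610095e+00  7.45805166e-01]
```

View pics/c1.png

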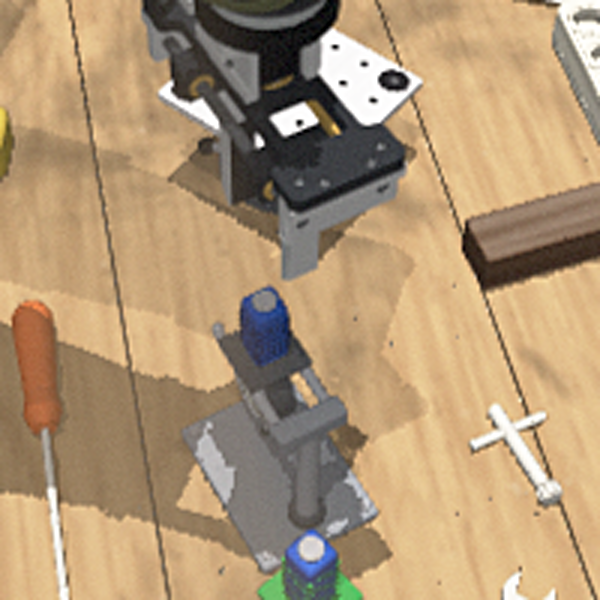

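The gripper hangs above and in line with the probe (the grip is at crop (265,325)). I'll descend and close.

servo_tool --motion '[[[0,0,-0.04,0,0,0,0.36],[0,0,-0.08,0,0,0,0.36],[0,0,-0.12,0,0,0,0.36],[0,0,-0.16,0,0,0,0.36],[0,0,-0.19,0,0,0,0.36],[0,0,-0.21,0,0,0,0.36],[0,0,-0.21,0,0,0,0.36],[0,0,-0.21,0,0,0,0.36]]]'

```text
clock: 1.95
eef_pos: [494.0, -241.7, 141.0]
eef_rot: [3.141, -0.0, 0.304]
wrist_force: [0.2, -0.8, 1.0]
finger_gap: 60.1
finger_force: 0.0
```

servo_tool --motion '[[[0,0,0,0,0,0,0.6],[0,0,0,0,0,0,0.75],[0,0,0,0,0,0,0.9],[0,0,0,0,0,0,1],[0,0,0,0,0,0,1],[0,0,0,0,0,0,1],[0,0,0,0,0,0,1]]]' --newtons 30

```text
clock: 2.65
eef_pos: [494.2, -241.1, 140.6]
eef_rot: [-3.141, -0.0, 0.305]
wrist_force: [0.2, 2.8, 3.7]
finger_gap: 23.7
finger_force: 30.0
```

servo_tool --motion '[[[0,0,0.03,0,0,0,1],[0,0,0.07,0,0,0,1],[0,0,0.11,0,0,0,1],[0,0,0.15,0,0,0,1],[0,0,0.19,0,0,0,1],[0,0,0.22,0,0,0,1],[0,0,0.22,0,0,0,1],[0,0,0.22,0,0,0,1]]]'

```text
clock: 3.45
eef_pos: [493.9, -241.2, 249.6]
eef_rot: [-3.141, 0.001, 0.304]
wrist_force: [0.7, -0.1, -3.0]
finger_gap: 23.8
finger_force: 30.0
```

servo_tool --motion '[[[0.02,0.055,0,0,0,0,1],[0.04,0.11,0,0,0,0,1],[0.06,0.17,0,0,0,0,1],[0.08,0.23,-0.01,0,0,0,1],[0.1,0.29,-0.02,0,0,0,1],[0.12,0.34,-0.04,0,0,0,1],[0.135,0.378,-0.06,0,0,0,1],[0.135,0.378,-0.06,0,0,0,1],[0.135,0.378,-0.06,0,0,0,1],[0.135,0.378,-0.06,0,0,0,1]]]'

```text
clock: 4.45
eef_pos: [561.4, -53.0, 220.4]
eef_rot: [3.141, 0.0, 0.304]
wrist_force: [-0.7, -0.5, -3.2]
finger_gap: 23.8
finger_force: 30.0
```

Run:
```python
from h import *
fr,P,T,f=cam('scene'); s=manip.read_state(); print(s['eef_pos'],s['eef_rot'],s['wrist_force'],s['moment'],s['finger_gap'])
save(cv2.resize(fr[170:320,230:430],None,fx=4,fy=4,interpolation=cv2.INTER_CUBIC),'c2.png')
```

```text
[561.47828339 -53.10082088 220.61833068] [ 3.14133599e+00 -1.49387735e-04  3.03492149e-01] [ 0.13690483 -0.01322871 -0.58639468] [-0.04935973 -0.02007615 -0.01504728] 24.10929739693001
```

View pics/c2.png

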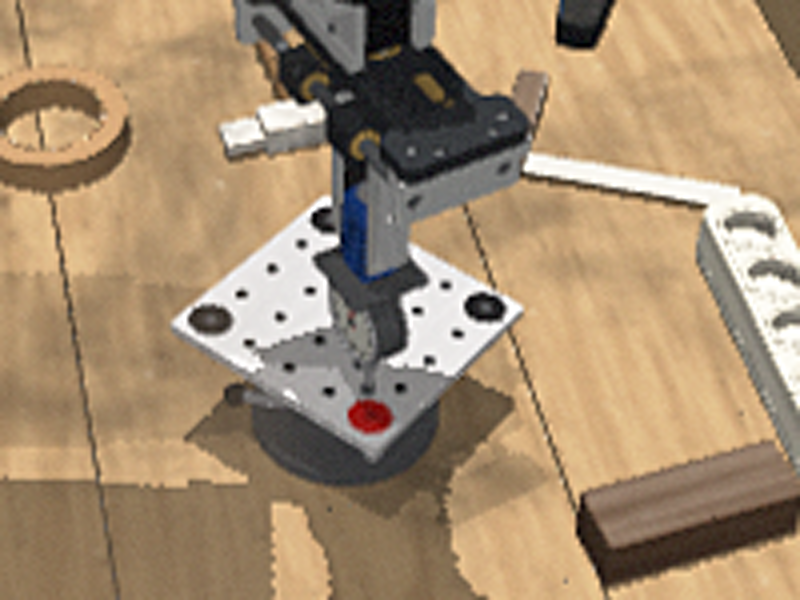

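The probe is held upright and its tip is just above the red pad (crop (367,395) versus the pad at (370,415)). I'll touch.

servo_tool --motion '[[[0,0,-0.01,0,0,0,1],[0,0,-0.02,0,0,0,1],[0,0,-0.03,0,0,0,1],[0,0,-0.036,0,0,0,1],[0,0,-0.04,0,0,0,1],[0,0,-0.044,0,0,0,1],[0,0,-0.044,0,0,0,1],[0,0,-0.044,0,0,0,1],[0,0,-0.044,0,0,0,1]]]'

```text
clock: 5.4
eef_pos: [561.7, -52.2, 198.7]
eef_rot: [3.141, -0.0, 0.305]
wrist_force: [-1.6, -0.2, 0.1]
finger_gap: 23.7
finger_force: 30.0
```

Run:
```python
from h import *
fr,P,T,f=cam('scene'); s=manip.read_state(); print(s['eef_pos'],s['wrist_force'],s['moment'],s['finger_gap'])
save(cv2.resize(fr[200:300,260:390],None,fx=6,fy=6,interpolation=cv2.INTER_CUBIC),'c3.png')
```

```text
[561.67115781 -52.23686615 198.63416798] [-0.57286655 -0.87009407  0.99913341] [-0.1301682   0.25475718 -0.02236668] 23.84456635663158
```

View pics/c3.png

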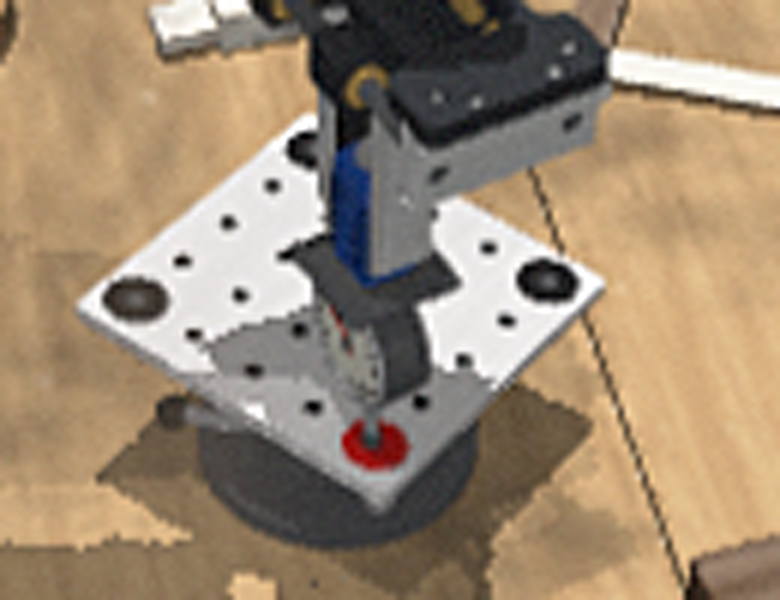

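servo_tool --motion '[[[0,0,-0.003,0,0,0,1],[0,0,-0.003,0,0,0,1],[0,0,-0.003,0,0,0,1],[0,0,-0.003,0,0,0,1]]]'

```text
clock: 5.85
eef_pos: [561.7, -52.2, 197.0]
eef_rot: [3.142, -0.0, 0.304]
wrist_force: [-1.1, -0.4, 1.3]
finger_gap: 23.8
finger_force: 30.0
```

Run:
```python
from h import *
L=[]
for i in range(5):
    manip.camera('top'); s=manip.read_state(); L.append(np.r_[s['wrist_force'],s['moment'],s['eef_pos'][2]])
print(np.mean(L,0).round(2),np.std(L,0).round(2))
```

```text
[-9.1000e-01 -7.3000e-01  8.2000e-01 -2.4000e-01  2.7000e-01  2.0000e-02
  1.9697e+02] [0.18 0.41 0.26 0.02 0.   0.03 0.01]
```

servo_tool --motion '[[[0,0,0.03,0,0,0,1],[0,0,0.06,0,0,0,1],[-0.04,0.045,0.06,0,0,0,1],[-0.08,0.09,0.06,0,0,0,1],[-0.12,0.135,0.06,0,0,0,1],[-0.153,0.174,0.05,0,0,0,1],[-0.153,0.174,0.04,0,0,0,1],[-0.153,0.174,0.03,0,0,0,1],[-0.153,0.174,0.022,0,0,0,1],[-0.153,0.174,0.016,0,0,0,1]]]'

```text
clock: 7.1
eef_pos: [485.4, 34.3, 204.4]
eef_rot: [-3.141, 0.0, 0.304]
wrist_force: [-1.1, 0.3, 1.2]
finger_gap: 23.9
finger_force: 30.0
```

servo_tool --motion '[[[0,0,-0.003,0,0,0,1],[0,0,-0.005,0,0,0,1],[0,0,-0.005,0,0,0,1],[0,0,-0.005,0,0,0,1],[0,0,-0.005,0,0,0,1]]]'

```text
clock: 7.6
eef_pos: [485.3, 34.7, 202.7]
eef_rot: [3.141, -0.0, 0.304]
wrist_force: [0.9, -1.2, 0.5]
finger_gap: 24.0
finger_force: 30.0
```

```bash
cat > chk.py <<'E'
from h import *
L=[]
for i in range(4):
    c=manip.camera('scene'); s=manip.read_state(); L.append(np.r_[s['wrist_force'],s['moment'],s['eef_pos']])
print(np.mean(L,0).round(2),np.std(L,0).round(2),s['finger_gap'])
save(cv2.resize(c['frame'][200:300,260:390],None,fx=6,fy=6,interpolation=cv2.INTER_CUBIC),'t%d.png'%(s['clock']*100))
E
python3 chk.py; ls pics
```

```text
[-3.6000e-01 -7.9000e-01  1.3400e+00 -3.4000e-01 -2.0000e-02 -2.0000e-02
  4.8523e+02  3.4730e+01  2.0258e+02] [0.17 0.37 0.5  0.02 0.02 0.02 0.02 0.02 0.03] 23.613468074588088
c1.png
c2.png
c3.png
crop0.png
scene0.png
t780.png
top0.png
```

servo_tool --motion '[[[0,0,0.03,0,0,0,1],[0,0,0.05,0,0,0,1],[0.045,0.04,0.05,0,0,0,1],[0.09,0.08,0.05,0,0,0,1],[0.135,0.12,0.045,0,0,0,1],[0.174,0.153,0.03,0,0,0,1],[0.174,0.153,0.018,0,0,0,1],[0.174,0.153,0.008,0,0,0,1],[0.174,0.153,0,0,0,0,1],[0.174,0.153,-0.007,0,0,0,1]]]'

```text
clock: 8.8
eef_pos: [571.8, 110.8, 199.1]
eef_rot: [3.142, -0.0, 0.304]
wrist_force: [-0.4, 0.5, 0.6]
finger_gap: 23.6
finger_force: 30.0
```

servo_tool --motion '[[[0,0,-0.003,0,0,0,1],[0,0,-0.005,0,0,0,1],[0,0,-0.005,0,0,0,1],[0,0,-0.005,0,0,0,1],[0,0,-0.005,0,0,0,1]]]'

```text
clock: 9.3
eef_pos: [572.1, 111.2, 196.6]
eef_rot: [3.141, -0.0, 0.304]
wrist_force: [-0.8, -1.6, 1.2]
finger_gap: 23.8
finger_force: 30.0
```

```bash
python3 chk.py
```

```text
[-1.0200e+00 -1.5100e+00  7.0000e-01 -3.6000e-01  2.7000e-01 -2.0000e-02
  5.7219e+02  1.1124e+02  1.9656e+02] [0.29 0.36 0.62 0.03 0.04 0.01 0.02 0.01 0.04] 23.794357703175205
```

Pad 4 next: shift (76.5, −87), ending about 6 mm lower.

servo_tool --motion '[[[0,0,0.03,0,0,0,1],[0,0,0.05,0,0,0,1],[0.04,-0.045,0.05,0,0,0,1],[0.08,-0.09,0.05,0,0,0,1],[0.12,-0.135,0.045,0,0,0,1],[0.153,-0.174,0.03,0,0,0,1],[0.153,-0.174,0.018,0,0,0,1],[0.153,-0.174,0.008,0,0,0,1],[0.153,-0.174,0,0,0,0,1],[0.153,-0.174,-0.007,0,0,0,1]]]'

```text
clock: 10.5
eef_pos: [648.4, 25.1, 193.1]
eef_rot: [3.142, -0.0, 0.305]
wrist_force: [-0.7, -0.4, -0.5]
finger_gap: 24.1
finger_force: 30.0
```

servo_tool --motion '[[[0,0,-0.003,0,0,0,1],[0,0,-0.005,0,0,0,1],[0,0,-0.005,0,0,0,1],[0,0,-0.005,0,0,0,1],[0,0,-0.005,0,0,0,1]]]'

```text
clock: 11.0
eef_pos: [648.7, 24.4, 190.7]
eef_rot: [3.142, -0.001, 0.305]
wrist_force: [-1.9, 1.1, 0.3]
finger_gap: 23.7
finger_force: 30.0
```

```bash
python3 chk.py; ls pics/t*
```

```text
[-2.2000e-01  1.5000e+00  1.0700e+00  4.8000e-01  1.7000e-01 -0.0000e+00
  6.4871e+02  2.4340e+01  1.9059e+02] [0.71 0.44 0.6  0.03 0.02 0.02 0.   0.03 0.05] 23.489086769331085
pics/t1120.png
pics/t780.png
pics/t950.png
pics/top0.png
```

View pics/t1120.png

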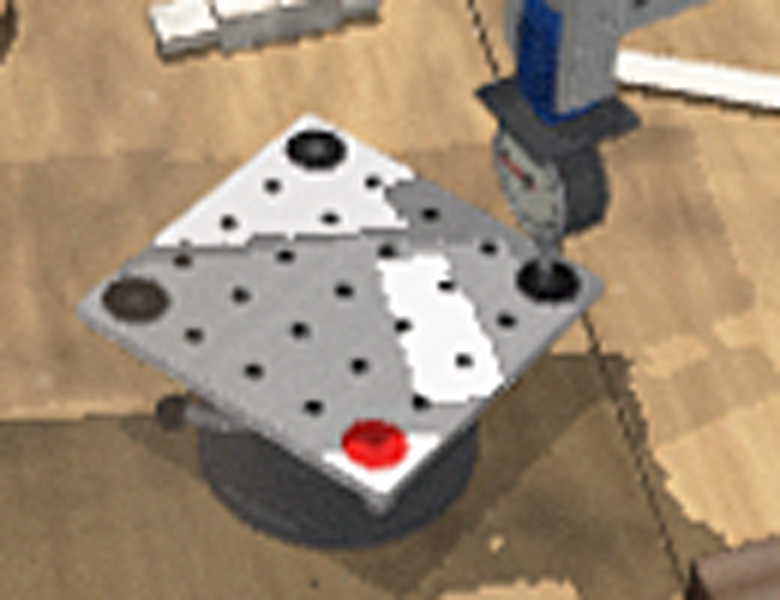

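The tip sits on pad 4 (crop (545,275)) and the plate hasn't moved. The side at pad 2, nearest the robot, is high. I'll take the probe back over the fork.

servo_tool --motion '[[[0,0,0.04,0,0,0,1],[0,0,0.08,0,0,0,1],[-0.04,-0.07,0.12,0,0,0,1],[-0.09,-0.15,0.12,0,0,0,1],[-0.14,-0.24,0.12,0,0,0,1],[-0.19,-0.33,0.12,0,0,0,1],[-0.24,-0.41,0.12,0,0,0,1],[-0.28,-0.48,0.12,0,0,0,1],[-0.309,-0.531,0.12,0,0,0,1],[-0.309,-0.531,0.12,0,0,0,1]]]'

```text
clock: 12.2
eef_pos: [492.5, -244.1, 250.3]
eef_rot: [3.141, 0.001, 0.301]
wrist_force: [0.3, 1.2, -2.1]
finger_gap: 24.1
finger_force: 30.0
```

servo_tool --motion '[[[0,0,0,0,0,0,1],[0,0,0,0,0,0,1],[0,0,0,0,0,0,1],[0,0,0,0,0,0,1]]]'

```text
clock: 12.6
eef_pos: [494.5, -240.5, 250.4]
eef_rot: [-3.142, 0.0, 0.306]
wrist_force: [0.5, -1.1, -1.8]
finger_gap: 24.0
finger_force: 30.0
```

Run:
```python
from h import *
fr,P,T,f=cam('scene'); s=manip.read_state(); print(s['eef_pos'],s['eef_rot'],s['wrist_force'])
save(cv2.resize(fr[240:400,230:400],None,fx=4,fy=3.75,interpolation=cv2.INTER_CUBIC),'c4.png')
```

```text
[ 494.44887646 -240.64508488  250.37910617] [-3.14152576e+00  7.65830350e-05  3.05484605e-01] [-0.10914314  0.61158934 -1.17840087]
```

View pics/c4.png

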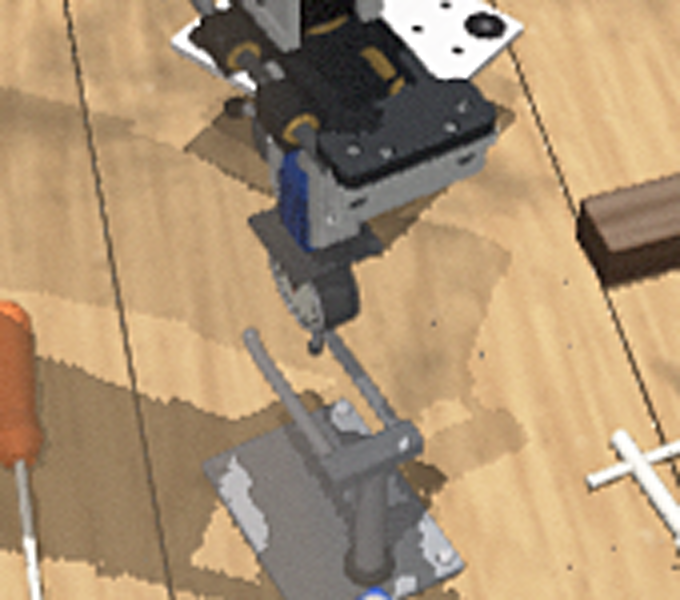

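The probe is upright above the fork at the pose it was lifted from. I'll lower it.

servo_tool --motion '[[[0,0,-0.03,0,0,0,1],[0,0,-0.06,0,0,0,1],[0,0,-0.09,0,0,0,1],[0,0,-0.12,0,0,0,1],[0,0,-0.15,0,0,0,1],[0,0,-0.175,0,0,0,1],[0,0,-0.195,0,0,0,1],[0,0,-0.21,0,0,0,1],[0,0,-0.218,0,0,0,1],[0,0,-0.218,0,0,0,1]]]'

```text
clock: 13.65
eef_pos: [494.2, -241.2, 141.3]
eef_rot: [-3.142, 0.0, 0.305]
wrist_force: [-0.0, 0.1, -2.4]
finger_gap: 23.6
finger_force: 30.0
```

servo_tool --motion '[[[0,0,-0.001,0,0,0,1],[0,0,-0.001,0,0,0,1],[0,0,-0.001,0,0,0,1]]]'

```text
clock: 13.95
eef_pos: [494.2, -241.3, 141.3]
eef_rot: [3.141, -0.0, 0.304]
wrist_force: [0.1, 0.5, -1.9]
finger_gap: 24.0
finger_force: 30.0
```

servo_tool --motion '[[[0,0,-0.002,0,0,0,1],[0,0,-0.002,0,0,0,1],[0,0,-0.002,0,0,0,0.7],[0,0,-0.002,0,0,0,0.5],[0,0,-0.002,0,0,0,0.36],[0,0,-0.002,0,0,0,0.36],[0,0,-0.002,0,0,0,0.36],[0,0,-0.002,0,0,0,0.36]]]'

```text
clock: 14.75
eef_pos: [494.1, -241.2, 139.9]
eef_rot: [3.142, -0.0, 0.304]
wrist_force: [-0.5, -1.4, -0.7]
finger_gap: 59.8
finger_force: 0.0
```

servo_tool --motion '[[[0,0,0.03,0,0,0,0.36],[0,0,0.06,0,0,0,0.36],[0,0,0.1,0,0,0,0.36],[0,0,0.15,0,0,0,0.36],[0,0,0.2,0,0,0,0.36],[0,0,0.22,0,0,0,0.36],[0,0,0.22,0,0,0,0.36]]]'

```text
clock: 15.45
eef_pos: [494.4, -241.4, 250.8]
eef_rot: [3.14, -0.001, 0.305]
wrist_force: [-0.1, 0.8, -0.8]
finger_gap: 60.3
finger_force: 0.0
```

Run:
```python
from h import *
fr,P,T,f=cam('scene'); s=manip.read_state(); print(s['eef_pos'],s['wrist_force'])
save(cv2.resize(fr[240:400,230:400],None,fx=4,fy=3.75,interpolation=cv2.INTER_CUBIC),'c5.png')
```

```text
[ 494.08543931 -241.18014736  249.41682123] [ 0.71646648  0.49402748 -1.0329795 ]
```

View pics/c5.png

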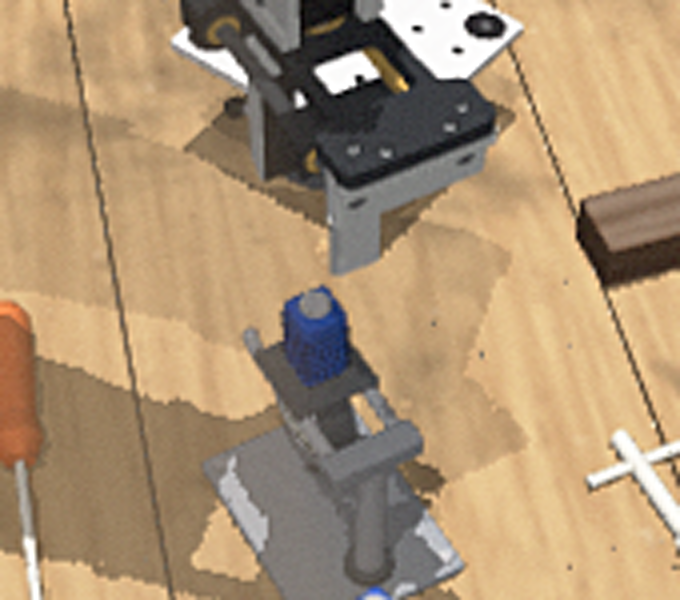

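The probe hangs properly in the fork, let go. Next I'll close the fingers and move above pad 2.

servo_tool --motion '[[[0,0.08,0,0,0,0,0.6],[0,0.17,0,0,0,0,0.8],[0,0.26,-0.04,0,0,0,1],[-0.01,0.35,-0.09,0,0,0,1],[-0.018,0.43,-0.14,0,0,0,1],[-0.018,0.5,-0.19,0,0,0,1],[-0.018,0.552,-0.23,0,0,0,1],[-0.018,0.552,-0.25,0,0,0,1],[-0.018,0.552,-0.26,0,0,0,1],[-0.018,0.552,-0.27,0,0,0,1]]]'

```text
clock: 16.5
eef_pos: [485.1, 34.0, 114.5]
eef_rot: [3.142, 0.0, 0.304]
wrist_force: [-0.1, -0.7, 0.3]
finger_gap: 0.4
finger_force: 0.0
```

```bash
cat > pl.py <<'E'
from h import *
for n in('scene','top'):
    N=[]
    for _ in range(3):
        fr,P,T,f=cam(n); z=P[...,2]
        d=P[...,:2]-[567,29.6]; a=np.radians(131.3); R=np.array([[np.cos(a),-np.sin(a)],[np.sin(a),np.cos(a)]]); l=d@R
        m=(abs(l)<74).all(-1)&(z>75)&(z<106); q=P[m]-[567,29.6,90]
        A=np.c_[q[:,:2],np.ones(len(q))]
        for _ in range(4):
            k=np.linalg.lstsq(A,q[:,2],rcond=None)[0]; r=abs(A@k-q[:,2])<4; A,q=A[r],q[r]
        N.append([*-k[:2],k[2]])
    N=np.mean(N,0); print(n,'n',N.round(4),'plate frame',(N[:2]@R).round(4),'tilt',np.hypot(*N[:2]).round(4),len(q))
s=manip.read_state(); print(s['eef_pos'],s['wrist_force'],s['finger_gap'])
E
python3 pl.py
```

```text
scene n [ 0.0718 -0.0005  0.3287] plate frame [-0.0478 -0.0536] tilt 0.0718 2522
top n [ 0.0746 -0.0013  0.2585] plate frame [-0.0502 -0.0552] tilt 0.0747 2697
[485.40699455  34.33490644 115.42925101] [-0.34517943 -0.10266836 -0.29392691] 0.13767600872711916
```

servo_tool --motion '[[[0,0,-0.015,0,0,0,1],[0,0,-0.026,0,0,0,1],[0,0,-0.032,0,0,0,1],[0,0,-0.035,0,0,0,1],[0,0,-0.037,0,0,0,1],[0,0,-0.039,0,0,0,1],[0,0,-0.041,0,0,0,1],[0,0,-0.043,0,0,0,1],[0,0,-0.045,0,0,0,1],[0,0,-0.046,0,0,0,1]]]'

```text
clock: 17.8
eef_pos: [484.5, 34.8, 92.5]
eef_rot: [-3.141, 0.002, 0.305]
wrist_force: [-11.3, 0.7, 12.2]
finger_gap: 0.4
finger_force: 6.1
```

servo_tool --motion '[[[0,0,-0.001,0,0,0,1],[0,0,-0.002,0,0,0,1],[0,0,-0.003,0,0,0,1],[0,0,-0.003,0,0,0,1]]]'

```text
clock: 18.2
eef_pos: [484.4, 34.9, 90.9]
eef_rot: [-3.141, 0.002, 0.305]
wrist_force: [-8.0, 0.5, 10.7]
finger_gap: 0.5
finger_force: 5.6
```

```bash
python3 pl.py
```

```text
scene n [0.0172 0.0013 0.1975] plate frame [-0.0104 -0.0138] tilt 0.0173 2335
top n [0.0195 0.0013 0.3427] plate frame [-0.0119 -0.0155] tilt 0.0196 2716
[484.49350519  34.84660809  90.93336996] [-8.99666025 -0.27315121 10.87153857] 0.49724217627029726
```

servo_tool --motion '[[[0,0,-0.001,0,0,0,1],[0,0,-0.002,0,0,0,1],[0,0,-0.003,0,0,0,1],[0,0,-0.003,0,0,0,1],[0,0,-0.003,0,0,0,1]]]'

```text
clock: 19.0
eef_pos: [484.3, 34.9, 89.4]
eef_rot: [-3.141, 0.002, 0.305]
wrist_force: [-11.0, 0.4, 11.7]
finger_gap: 0.4
finger_force: 6.1
```

```bash
python3 pl.py
```

```text
scene n [-0.0004  0.0063  0.2558] plate frame [ 0.005  -0.0038] tilt 0.0063 2359
top n [0.0016 0.0075 0.2982] plate frame [ 0.0046 -0.0061] tilt 0.0076 2721
[484.30227349  34.90598886  89.41195951] [-10.63779487   0.71323104  12.32333394] 0.28501382729584174
```

Level to within about 0.007 rad. I'll retreat and verify.

servo_tool --motion '[[[0,0,0.01,0,0,0,1],[0,0,0.04,0,0,0,1],[0,0,0.1,0,0,0,1],[0,0,0.18,0,0,0,1],[-0.08,0,0.25,0,0,0,1],[-0.16,0,0.3,0,0,0,1],[-0.2,0,0.3,0,0,0,1],[-0.2,0,0.3,0,0,0,1],[-0.2,0,0.3,0,0,0,1]]]'

```text
clock: 20.2
eef_pos: [385.6, 34.8, 239.3]
eef_rot: [3.141, -0.001, 0.305]
wrist_force: [0.1, -0.0, 0.2]
finger_gap: 0.7
finger_force: 0.0
```

```bash
python3 pl.py
python3 - <<'E'
from h import *
fr,P,T,f=cam('scene'); save(fr,'end.png')
E
```

```text
scene n [-0.0009  0.0072  0.2295] plate frame [ 0.006  -0.0041] tilt 0.0073 2747
top n [0.0018 0.0065 0.3725] plate frame [ 0.0037 -0.0057] tilt 0.0068 3373
[385.45795511  34.75925206 238.48588589] [-0.17234807 -0.83214501  0.54824625] 0.7621829781479187
```

View pics/end.png

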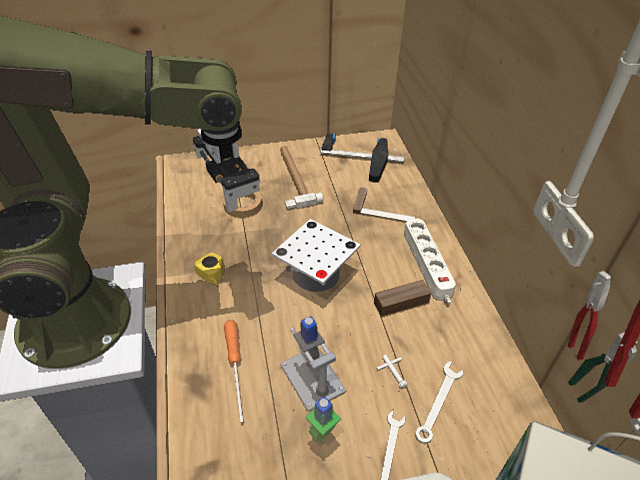

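The plate reads level at (317,250), the probe hangs at (308,330), and the other things are where they were. Handing in.

```bash
python3 -c "
from cell import manip
print(manip.sign_off())"
```

```text
the job is handed in; nothing more can be done
None
```

I touched all four pads in order, hung the probe back in its fork, and pushed the high side (at pad 2) down until the plate measured about 0.007 rad off level against the 0.022 limit. The job is handed in with the bench things left in place; the hand-in gave no verdict.

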